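# Close up and chock a row of lying bottles

### The arm

A 6-joint arm with a two-finger parallel gripper is mounted at the origin on a cart in front of the work surface, level with it; the furniture and walls round the work are solid. World frame = base frame: x ahead of the robot, y to its left, z up, the work surface at z = 0. Lengths are in m, angles in degrees, forces in N, time in s.
With the tool pointing down it reaches from about 0.375 to 0.925 m from the base axis. Payload 5.7 kg.
Tool frame: the origin (TCP) lies midway between the tips of the shut fingers; the grasp point (between the pads) lies 19 mm behind it; z points along the fingers, y is the line along which they close (so a half turn about z gives the same grasp; the last joint's range is limited). The gripper opens to 85 mm and grips with 20 to 120 N. Pads are 22 mm wide; open, the fingers measure 114 mm over their backs; the gripper's body (76 mm by 85 mm) begins 54 mm behind the grasp point. The pads swing forward as they close: fully open they stand 13 mm farther back than shut.
Start: joints at [-6.595, 20.558, 86.54, -0, 72.909, -6.595], TCP at [0.6, -0, 0.231] pointing down, gripper open.
Joint ranges: [-170.27, 170.27], [-57.76, 135], [12.27, 136.19], [-55.21, 235.2], [11.17, 155.16], [-170.74, 170.74]. Speed limits (degrees/s): [136.94, 136.94, 180, 180, 180, 180].

### API

Orientations are given as [roll, pitch, yaw] about the fixed x, y, z axes, in that order (R = Rz(yaw) Ry(pitch) Rx(roll)).
In Python, from plant import ctrl gives the robot as it stands. Calls block until the motion is done:
- ctrl.move_to(position, orientation): joint-space move of the TCP to a pose.
- ctrl.line_to(position, rot=None, vel=0.15): straight line of the TCP; rot=None keeps the orientation; vel is the mean speed in m/s.
- ctrl.move_joints(angles): joint-space move.
- ctrl.move_gripper(opening): opening from 0.0 (shut) to 1.0 (fully open); the grip force is fixed at half the most; returns when the fingers have stopped.
- ctrl.wait(seconds).
- ctrl.solve_ik(position, orientation): joint angles nearest the present ones, or None.
- ctrl.observe(): the state.
- ctrl.snapshot(name): name is "scene" or "top" or "wrist"; returns the picture (384x512x3 uint8, red, green, blue); there is no depth.
- ctrl.get_calibration(name): a dict with "camera_matrix" (3x3 intrinsics, pixels), "rvec" (rotation vector, rad) and "tvec" (3), from world to camera coordinates, as OpenCV has them. Camera axes: x right, y down, z forward; pixel columns grow to the right and rows downward; lengths in m; the calibration is good to about 2 mm. A picture is of the moment at which its call begins: read the wrist's pose just before it. get_calibration takes no time and is no camera call; for the wrist camera it gives the pose at the moment of the call.
A pose or a line that the arm cannot do raises ctrl.Unreachable and nothing moves.
- ctrl.hand_in(): hands the job in; it is judged then, once.
The state is a dict: "clock": time; "joint_pos": joint angles; "qd": joint speeds; "effort": joint torques, N m; "tcp_pos": TCP position; "ee_rot": TCP orientation; "contact_force": force on the tool from outside, world axes, zero at the start; "torque": the same for the moment, N m; "width": opening from 0.0 (shut) to 1.0 (fully open); "grasp_force": force on a finger pad.
Only numpy, scipy, OpenCV 4.12 (cv2) and the standard library are available. Lean on these libraries where they do the work, as an engineer would, in place of code of your own. Each camera call takes 0.05 s, during which the arm holds its last target. There are 200 camera calls.

### The job

Three reagent bottles lie loose on their sides on the grey mat. Keeping them on the mat, roll them together, without lifting any, into one straight row in which each touches the next, and chock both ends: one black wedge on the mat at each end of the row, its sloped side pushed up against the middle part of the end bottle so that nothing can roll apart. Leave the timer, the two upright tubes and the cup alone.

Things in the scene. Friction and masses are not known exactly. Their poses are not given: they have to be found in the camera images.
- mat: flat grey plastic mat fixed to the worktop, 140 mm (x) by 380 mm (y), 4 mm thick; origin at the centre of its underside; its y axis runs along the row of bottles, x across it, away from the robot
- bottle_left: the leftmost (+y) of three alike screw-cap reagent bottles (blue cap) that lie on their sides across the mat, 105 mm long, body 56 mm in diameter and 82 mm long, cap 50 mm in diameter, 0.17 kg; they roll at a light push and rest where they are left. Origin at the centre of its base; its own z axis is the bottle's axis, towards the cap, which points away from the robot
- bottle_left_mid (a point): the point on this bottle's axis half-way along its 82 mm body (41 mm from the base); it does not shift when the bottle spins; 27 to 28 mm above the mat's top when the bottle lies
- bottle_middle: the middle one of three alike screw-cap reagent bottles (blue cap) that lie on their sides across the mat, 105 mm long, body 56 mm in diameter and 82 mm long, cap 50 mm in diameter, 0.17 kg; they roll at a light push and rest where they are left. Origin at the centre of its base; its own z axis is the bottle's axis, towards the cap, which points away from the robot
- bottle_middle_mid (a point): the point on this bottle's axis half-way along its 82 mm body (41 mm from the base); it does not shift when the bottle spins; 27 to 28 mm above the mat's top when the bottle lies
- bottle_right: the rightmost (-y) of three alike screw-cap reagent bottles (blue cap) that lie on their sides across the mat, 105 mm long, body 56 mm in diameter and 82 mm long, cap 50 mm in diameter, 0.17 kg; they roll at a light push and rest where they are left. Origin at the centre of its base; its own z axis is the bottle's axis, towards the cap, which points away from the robot
- bottle_right_mid (a point): the point on this bottle's axis half-way along its 82 mm body (41 mm from the base); it does not shift when the bottle spins; 27 to 28 mm above the mat's top when the bottle lies
- chock_a: one of two alike black rubber wedge chocks, 70 deep (x), 90 long (y), 30 mm high, 0.5 kg, grey grip tab on top. Origin at the centre of its underside, +x to the thin toe. The 45 degree slope is the plane x + z = 37.8 mm, from the toe (x = +35) to the flat top (x = +8); heel at x = -35. Touching a bottle that lies along its y, the bottle's axis is 49.4 mm ahead (+x) of this origin
- chock_a_grip (a point): on the grip tab of chock_a, 52 mm above its underside and 18 mm behind its origin (x = -18 mm). The tab is 20 mm thick (x), 30 mm wide (y) and reaches from the chock's top to 70 mm above the underside; it fits fingers closing along the chock's y
- chock_b: one of two alike black rubber wedge chocks, 70 deep (x), 90 long (y), 30 mm high, 0.5 kg, grey grip tab on top. Origin at the centre of its underside, +x to the thin toe. The 45 degree slope is the plane x + z = 37.8 mm, from the toe (x = +35) to the flat top (x = +8); heel at x = -35. Touching a bottle that lies along its y, the bottle's axis is 49.4 mm ahead (+x) of this origin
- chock_b_grip (a point): on the grip tab of chock_b, 52 mm above its underside and 18 mm behind its origin (x = -18 mm). The tab is 20 mm thick (x), 30 mm wide (y) and reaches from the chock's top to 70 mm above the underside; it fits fingers closing along the chock's y
- lab_timer: white bench timer, 76 x 76 x 18 mm, stands beside the work and is to be left alone; origin at the centre of its underside
- tube_red: upright specimen tube with a red cap, 29 mm in diameter, 75 mm tall, stands beside the work and is to be left alone; origin at the centre of its underside
- tube_white: upright specimen tube with a white cap, 29 mm in diameter, 75 mm tall, stands beside the work and is to be left alone; origin at the centre of its underside
- cup: clear plastic cup, 94 mm in diameter, 72 mm tall, stands beside the work and is to be left alone; origin at the centre of its underside

How it is judged:
By the outcome, as a careful person would: the job done as asked, in the order asked, and still so for the second after the job is handed in, with the robot touching nothing.
It also fails if it takes over 72 s, if anything falls off the work surface, if the arm or the gripper's body presses on something with over 40 N, if the wrist force passes 120 N, or if a joint passes its speed limit or range.

## Working session

There is one attempt and no reset: what is moved stays moved. The work goes in short steps, each a Python script; the robot and the scene stay as the last script left them, time stands still between calls to the robot, and variables do not carry over. Pictures are saved under pics/ and viewed, at most 12 in all, crops included, and the job is handed in when it is done.

```bash
mkdir -p pics; ls; python3 - <<'E'
from plant import ctrl
import cv2,numpy as np
for n in("top","scene"):
    im=ctrl.snapshot(n);cv2.imwrite(f"pics/{n}0.png",im[:,:,::-1])
    c=ctrl.get_calibration(n);print(n,c)
    R=cv2.Rodrigues(np.array(c["rvec"],float))[0];print(-R.T@np.array(c["tvec"]).ravel())
E
```

```text
pics
top {'camera_matrix': array([[468.45709001,   0.        , 248.99342712],
       [  0.        , 468.45709001, 204.79210765],
       [  0.        ,   0.        ,   1.        ]]), 'rvec': array([ 2.35707985, -1.47092646,  0.29105511]), 'tvec': array([-0.27047046,  0.48583079,  1.55728851])}
[-0.02443868 -0.32967046  1.62020167]
scene {'camera_matrix': array([[388.66942532,   0.        , 258.7298658 ],
       [  0.        , 388.66942532, 189.47193068],
       [  0.        ,   0.        ,   1.        ]]), 'rvec': array([ 0.83598358, -2.26036181,  1.42240367]), 'tvec': array([0.42622537, 0.25214183, 0.97687785])}
[-0.15094447  0.87116354  0.64639289]
```

View pics/top0.png

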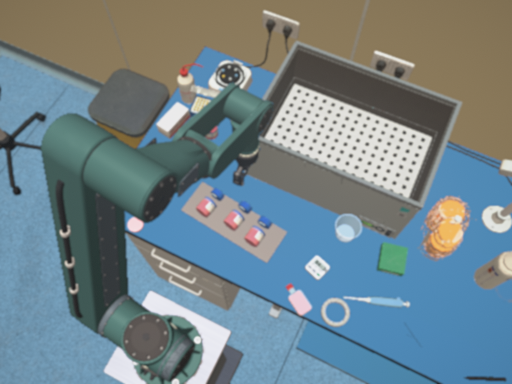

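View pics/scene0.png

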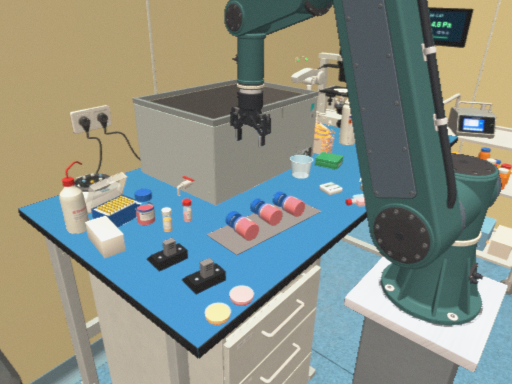

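The top view shows the mat at about (235,220), with three bottles with red labels and blue caps. The chocks are hidden by the arm there. The scene view shows them at (168,255) and (204,275), left of the mat, with the tubes at (167,220) and (187,210). Next I'll make rough ground projections and take a wrist view.

```bash
cat >h.py <<'E'
from plant import ctrl
import cv2,numpy as np
def ray(c,uv):
    R=cv2.Rodrigues(np.array(c["rvec"],float))[0];o=-R.T@np.array(c["tvec"],float).ravel()
    d=R.T@np.linalg.inv(c["camera_matrix"])@np.array([uv[0],uv[1],1.]);return o,d
def onz(c,uv,z):
    o,d=ray(c,uv);return o+d*(z-o[2])/d[2]
def proj(c,P):
    return cv2.projectPoints(np.array(P,float).reshape(-1,3),c["rvec"],c["tvec"],c["camera_matrix"],None)[0].reshape(-1,2)
E
python3 - <<'E'
from h import *
np.set_printoptions(precision=3,suppress=True)
s=ctrl.get_calibration("scene");t=ctrl.get_calibration("top")
for n,uv,z in[("chockL",(168,257),.02),("chockR",(204,277),.02),("tubew",(167,229),0),("tuber",(187,220),0),("matfront",(245,250),.004),("matfarleft",(210,231),.004),("timer",(331,188),.01),("cup",(301,176),0),("b1",(238,224),.03),("b2",(266,210),.03),("b3",(291,203),.03)]:print(n,onz(s,uv,z))
for n,uv in[("c1",(202,184)),("c2",(182,208)),("c3",(286,232)),("c4",(272,260))]:print(n,onz(t,uv,.004))
for n,uv in[("b1",(206,207)),("b2",(234,219)),("b3",(256,237)),("timer",(317,267)),("box near",(258,185)),("box near2",(395,232))]:print(n,onz(t,uv,.03))
ctrl.move_to([.53,.12,.36],ctrl.observe()["ee_rot"])
c=ctrl.get_calibration("wrist");im=ctrl.snapshot("wrist");cv2.imwrite("pics/w0.png",im[:,:,::-1]);print(ctrl.observe()["ee_rot"],ray(c,(256,192)))
for uv in((0,0),(511,0),(511,383),(0,383)):print(onz(c,uv,0))
print(ctrl.observe()["clock"])
E
```

```text
chockL [0.572 0.36  0.02 ]
chockR [0.439 0.354 0.02 ]
tubew [0.713 0.254 0.   ]
tuber [0.709 0.177 0.   ]
matfront [0.455 0.181 0.004]
matfarleft [0.601 0.178 0.004]
timer [ 0.474 -0.331  0.01 ]
cup [ 0.634 -0.365  0.   ]
b1 [0.537 0.122 0.03 ]
b2 [ 0.528 -0.004  0.03 ]
b3 [ 0.496 -0.099  0.03 ]
c1 [0.59  0.189 0.004]
c2 [0.47  0.209 0.004]
c3 [ 0.553 -0.18   0.004]
c4 [ 0.435 -0.179  0.004]
b1 [0.504 0.123 0.03 ]
b2 [0.507 0.008 0.03 ]
b3 [ 0.48  -0.094  0.03 ]
timer [ 0.473 -0.334  0.03 ]
box near [ 0.669 -0.011  0.03 ]
box near2 [ 0.716 -0.535  0.03 ]
[-179.777    0.042   89.962] (array([0.53 , 0.199, 0.501]), array([ 0.002, -0.297, -0.955]))
[0.175 0.322 0.   ]
[0.884 0.322 0.   ]
[ 1.055 -0.367  0.   ]
[ 0.003 -0.37   0.   ]
0.9333
```

View pics/w0.png

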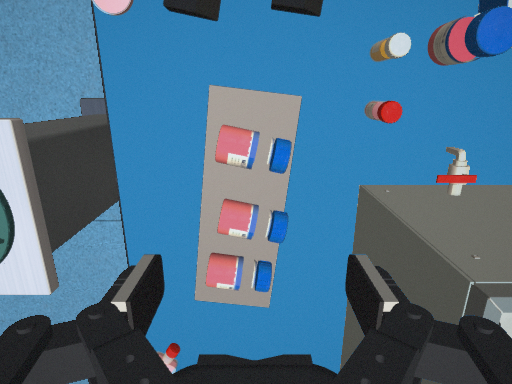

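The wrist view is clear. The mat corners are at about (210,86), (301,97), (268,306) and (196,299), and the bottles are at y rows 148, 220 and 272. The chocks are just cut off at the top (192,5) and (298,3). I'll shift left to see them whole.

```bash
python3 - <<'E'
from h import *
np.set_printoptions(precision=4,suppress=True)
def meas(c,im):
    hsv=cv2.cvtColor(im,cv2.COLOR_RGB2HSV);H,S,V=cv2.split(hsv)
    labs={}
    red=(((H<8)|(H>168))&(S>90)&(V>120)).astype(np.uint8);blue=((H>105)&(H<125)&(S>200)&(V>90)).astype(np.uint8)
    k=np.ones((5,5),np.uint8)
    for nm,m in(("red",red),):
        n,L,st,ce=cv2.connectedComponentsWithStats(cv2.morphologyEx(m,cv2.MORPH_OPEN,k))
        for i in range(1,n):
            if st[i,4]>400:
                r=cv2.minAreaRect(np.argwhere(L==i)[:,::-1].astype(np.float32))
                p=onz(c,ce[i],.032);q=[onz(c,x,.045) for x in cv2.boxPoints(r)]
                print(nm,ce[i],st[i,4],p,"top/bot y",onz(c,(ce[i][0],st[i,1]),.032)[1],onz(c,(ce[i][0],st[i,1]+st[i,3]),.032)[1],"x",onz(c,(st[i,0],ce[i][1]),.05)[0])
    g=((S<70)&(V>90)&(V<190)).astype(np.uint8)
    g=cv2.morphologyEx(g,cv2.MORPH_OPEN,k);n,L,st,ce=cv2.connectedComponentsWithStats(g)
    return
c=ctrl.get_calibration("wrist");im=ctrl.snapshot("wrist")
print(c)
meas(c,im)
cs=np.array([onz(c,u,.004) for u in((210,86),(301,97),(268,306),(196,299))]);print("mat",cs,cs.mean(0))
ctrl.move_to([.50,.28,.36],[180,0,90])
c=ctrl.get_calibration("wrist");im=ctrl.snapshot("wrist");cv2.imwrite("pics/w1.png",im[:,:,::-1]);np.save("w1.npy",im)
import pickle;pickle.dump(c,open("w1.pkl","wb"))
E
```

```text
{'camera_matrix': array([[316.5188,   0.    , 254.4378],
       [  0.    , 316.5188, 195.4168],
       [  0.    ,   0.    ,   1.    ]]), 'rvec': array([-2.8293,  0.0003,  0.006 ]), 'tvec': array([-0.5277,  0.035 ,  0.5398])}
red [460.2632  39.9854] 684 [0.8039 0.2663 0.032 ] top/bot y 0.2937241511625008 0.24030751812313927 x 0.7801417183168862
red [232.0592 142.324 ] 963 [0.4949 0.1297 0.032 ] top/bot y 0.15479852150522525 0.0986640209473381 x 0.4734376632909704
red [233.9408 215.9727] 878 [0.4953 0.013  0.032 ] top/bot y 0.03980567363731419 -0.018359497040098482 x 0.47221085839500004
red [220.6565 269.6174] 818 [ 0.4709 -0.084   0.032 ] top/bot y -0.05460976874989548 -0.11795176477586156 x 0.4493793543744335
mat [[ 0.4619  0.2089  0.004 ]
 [ 0.5976  0.1932  0.004 ]
 [ 0.5528 -0.1776  0.004 ]
 [ 0.4197 -0.1626  0.004 ]] [0.508  0.0155 0.004 ]
```

View pics/w1.png

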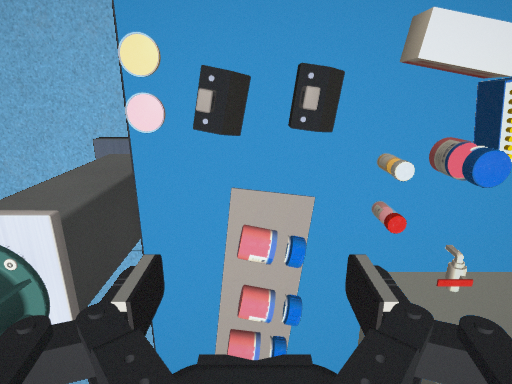

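The chocks are whole in this view, lying with the tab (heel) towards the robot and the toe towards +x. The tab tops are at (204,100) and (311,98). The top dots are at (209,72)/(206,121) and (311,75)/(301,124). Next I'll roll the bottles together with the half-open fingers, and compute the chock poses from this picture.

```bash
cat >>h.py <<'E'
MC=np.array([.508,.0155]);MY=-6.7
a=np.radians(MY);ex=np.array([np.cos(a),np.sin(a)]);ey=np.array([-np.sin(a),np.cos(a)])
def W(xm,ym,z): return [*(MC+xm*ex+ym*ey),z]
def M(p): d=np.array(p)[:2]-MC;return np.array([d@ex,d@ey])
E
python3 - <<'E'
from h import *
import pickle
np.set_printoptions(precision=4,suppress=True)
c=pickle.load(open("w1.pkl","rb"));im=np.load("w1.npy")
for x0,x1 in((185,260),(280,350)):
    roi=im[55:145,x0:x1].astype(int);h=cv2.cvtColor(im[55:145,x0:x1],cv2.COLOR_RGB2HSV)
    m=((h[...,1]<90)&(h[...,2]>90)).astype(np.uint8)
    n,L,st,ce=cv2.connectedComponentsWithStats(m)
    for i in range(1,n):
        if st[i,4]>8: print("light",ce[i]+[x0,55],st[i],onz(c,ce[i]+[x0,55],.07),onz(c,ce[i]+[x0,55],.03))
    d=(im[55:145,x0:x1].max(2)<75).astype(np.uint8);ct=max(cv2.findContours(d,0,1)[0],key=cv2.contourArea)
    ap=cv2.approxPolyDP(ct,4,True)[:,0]+[x0,55];print("outline",ap.tolist())
    for p in ap:print(onz(c,p,0),onz(c,p,.03))
R=[180,0,90+MY]
ctrl.move_to(W(-.007,.17,.12),R);ctrl.move_gripper(.5)
ctrl.line_to(W(-.007,.17,.014),vel=.15)
ctrl.line_to(W(-.007,.085,.014),vel=.06);print(ctrl.observe()["contact_force"])
ctrl.line_to(W(-.007,.095,.014),vel=.06);ctrl.line_to(W(-.007,.1,.12),vel=.2)
ctrl.move_to(W(-.007,-.17,.12),R)
ctrl.line_to(W(-.007,-.17,.014),vel=.15)
ctrl.line_to(W(-.007,-.099,.014),vel=.06);print(ctrl.observe()["contact_force"])
ctrl.line_to(W(-.007,-.11,.014),vel=.06);ctrl.line_to(W(-.007,-.11,.15),vel=.2)
ctrl.move_to([.53,.12,.36],[180,0,90]);ctrl.move_gripper(1.)
c=ctrl.get_calibration("wrist");im=ctrl.snapshot("wrist");cv2.imwrite("pics/w2.png",im[:,:,::-1]);np.save("w2.npy",im);pickle.dump(c,open("w2.pkl","wb"))
print(ctrl.observe()["clock"])
E
python3 -c "
import cv2;i=cv2.imread('pics/w2.png')[70:320,180:380];cv2.imwrite('pics/w2c.png',cv2.resize(i,None,fx=2.4,fy=2.4,interpolation=2))"
```

```text
light [211.0303  77.7576] [23 20  7  7 33] [0.4436 0.3777 0.07  ] [0.4384 0.3795 0.03  ]
light [203.8421 100.0292] [ 11  33  17  25 342] [0.4331 0.3505 0.07  ] [0.4269 0.3497 0.03  ]
light [204.7857 120.8571] [17 63  6  6 28] [0.4331 0.3239 0.07  ] [0.4269 0.3206 0.03  ]
outline [[202, 65], [199, 87], [213, 91], [211, 111], [196, 111], [193, 128], [239, 134], [250, 77]]
[0.422  0.3983 0.    ] [0.4267 0.396  0.03  ]
[0.4159 0.3678 0.    ] [0.421  0.3672 0.03  ]
[0.4367 0.3621 0.    ] [0.4405 0.3619 0.03  ]
[0.4325 0.3329 0.    ] [0.4365 0.3345 0.03  ]
[0.4095 0.3329 0.    ] [0.4149 0.3345 0.03  ]
[0.4033 0.3073 0.    ] [0.4091 0.3104 0.03  ]
[0.4749 0.2981 0.    ] [0.4764 0.3018 0.03  ]
[0.4925 0.3818 0.    ] [0.4929 0.3805 0.03  ]
light [310.5429  75.0857] [28 17  6  7 35] [0.5707 0.3809 0.07  ] [0.5773 0.383  0.03  ]
light [311.0149  97.7173] [ 23  31  17  25 336] [0.5728 0.3534 0.07  ] [0.5796 0.3528 0.03  ]
light [302.6552 118.7241] [20 61  6  6 29] [0.5632 0.3267 0.07  ] [0.5691 0.3237 0.03  ]
outline [[301, 63], [289, 125], [331, 131], [344, 72]]
[0.5673 0.401  0.    ] [0.5633 0.3985 0.03  ]
[0.5527 0.3119 0.    ] [0.5495 0.3148 0.03  ]
[0.6186 0.3028 0.    ] [0.6115 0.3061 0.03  ]
[0.6314 0.3887 0.    ] [0.6235 0.387  0.03  ]
[ 0.374  -0.0669 -0.446 ]
[-0.594   1.2449 -0.2942]
12.775
```

View pics/w2c.png

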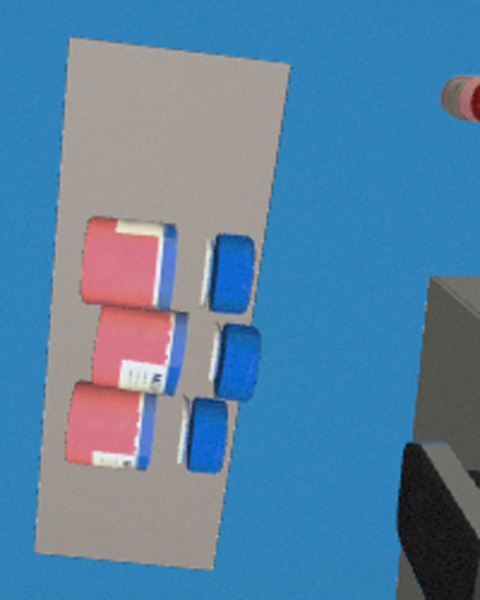

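The bottles are now side by side and touching, with the row at crop rows 216 to 470. Next I'll take the near chock to the left end.

```bash
python3 - <<'E'
from h import *
import pickle
np.set_printoptions(precision=4,suppress=True)
c=pickle.load(open("w2.pkl","rb"))
f=lambda u,z:M(onz(c,(180+u[0]/2.4,70+u[1]/2.4),z))
B={}
for n,b,e in(("L",(85,260),(254,275)),("M",(97,348),(261,362)),("R",(67,425),(226,437))):
    p,q=f(b,.04),f(e,.04);B[n]=p+(q-p)*41/105;print(n,p,q,B[n],np.linalg.norm(q-p))
x=B["L"][0]
y=.052+.0674
R=[180,0,90+MY];g=[.4325,.3505];h=.036
ctrl.move_to([*g,.13],[180,0,168.4]);ctrl.line_to([*g,h],vel=.15)
ctrl.move_gripper(0.);o=ctrl.observe();print(o["width"],o["grasp_force"])
f0=None
ctrl.line_to([*g,.15],vel=.2);print(ctrl.observe()["contact_force"])
ctrl.move_to(W(x,y+.02,.15),R)
ctrl.line_to(W(x,y+.02,.055),vel=.2);ctrl.line_to(W(x,y+.02,h+.0045),vel=.03)
o=ctrl.observe();f0=o["contact_force"];print(o["tcp_pos"],f0)
ctrl.line_to(W(x,y-.003,h+.0045),vel=.05);print(np.array(ctrl.observe()["contact_force"])-f0)
ctrl.line_to(W(x,y-.003,h+.0035),vel=.02);print(np.array(ctrl.observe()["contact_force"])-f0)
ctrl.move_gripper(1.)
ctrl.line_to(W(x,y-.003,.15),vel=.2)
ctrl.move_to([.53,.15,.36],[180,0,90])
c=ctrl.get_calibration("wrist");im=ctrl.snapshot("wrist");cv2.imwrite("pics/w3.png",im[:,:,::-1]);pickle.dump(c,open("w3.pkl","wb"))
i=im[40:340,160:440];cv2.imwrite('pics/w3c.png',cv2.resize(i[:,:,::-1],None,fx=2,fy=2,interpolation=2))
print(ctrl.observe()["clock"])
E
```

```text
L [-0.0445  0.0572] [0.0624 0.0598] [-0.0028  0.0582] 0.10696361146800351
M [-0.0321 -0.0011] [0.0756 0.0016] [ 0.01 -0.  ] 0.10777520252015682
R [-0.0476 -0.059 ] [ 0.0602 -0.0554] [-0.0055 -0.0576] 0.10786411682196485
0.34164983794507814 61.08496427536011
[ 0.3472 -0.7636 -4.5392]
[0.5215 0.1542 0.0407] [-1.2423  0.4432  0.5262]
[ 1.628  -4.1599  1.6299]
[-0.914  -6.8776 13.0072]
21.425
```

View pics/w3c.png

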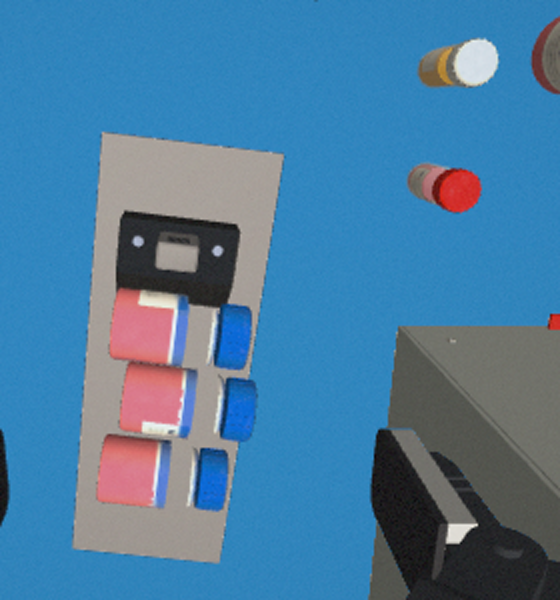

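The left chock sits square on the mat with its slope against the left bottle (crop about (178,260)). Next, the second chock goes to the right end, pushed in with small force-checked steps.

```bash
python3 - <<'E'
from h import *
import pickle
np.set_printoptions(precision=3,suppress=True)
x,y=-.0055,-.1304
R=[180,0,90+MY];g=[.5727,.3535];h=.036
ctrl.move_to([*g,.13],[180,0,-8.5]);ctrl.line_to([*g,h],vel=.15)
ctrl.move_gripper(0.);o=ctrl.observe();print(o["width"],o["grasp_force"])
ctrl.line_to([*g,.16],vel=.2);print(ctrl.observe()["contact_force"])
ctrl.move_to(W(x,y-.02,.16),R)
ctrl.line_to(W(x,y-.02,.055),vel=.2);ctrl.line_to(W(x,y-.02,h+.0045),vel=.03)
ctrl.wait(.2);f0=np.array(ctrl.observe()["contact_force"]);print(f0)
ctrl.line_to(W(x,y-.006,h+.0045),vel=.05)
for k in range(-5,8):
    ctrl.line_to(W(x,y+k*.001,h+.0045),vel=.02);ctrl.wait(.1)
    d=(np.array(ctrl.observe()["contact_force"])-f0);print(k,d)
    if abs(d[:2]@ey)>5: break
yy=y+k*.001
ctrl.line_to(W(x,yy,h+.0037),vel=.02);print(np.array(ctrl.observe()["contact_force"])-f0)
ctrl.move_gripper(1.)
ctrl.line_to(W(x,yy,.15),vel=.2)
ctrl.move_to([.53,.10,.36],[180,0,90])
c=ctrl.get_calibration("wrist");im=ctrl.snapshot("wrist");cv2.imwrite("pics/w4.png",im[:,:,::-1]);pickle.dump(c,open("w4.pkl","wb"))
i=im[40:340,160:400];cv2.imwrite('pics/w4c.png',cv2.resize(i[:,:,::-1],None,fx=2,fy=2,interpolation=2))
print(ctrl.observe()["clock"])
E
```

```text
0.3430225416613919 60.56920766830444
[ 0.209  1.122 -3.93 ]
[-3.329 -4.279  6.114]
-5 [-1.279 -7.114  5.878]
[ -2.699 -10.607   9.604]
32.4333
```

View pics/w4c.png

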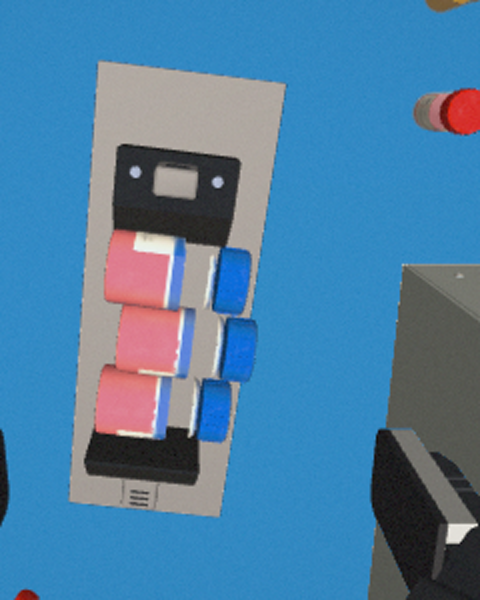

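The right chock is on the mat, but the step loop stopped early on sliding friction, about 5 mm short of the expected contact. I'll regrip it and slide it on by position, watching the force.

```bash
python3 - <<'E'
from h import *
import pickle
np.set_printoptions(precision=3,suppress=True)
x,y=-.0055,-.1304
R=[180,0,90+MY];h=.0405
ctrl.move_to(W(x,y-.005,.15),R);ctrl.line_to(W(x,y-.005,h),vel=.15)
ctrl.move_gripper(0.);ctrl.wait(.2);f0=np.array(ctrl.observe()["contact_force"]);print(f0)
for k in range(-4,6):
    ctrl.line_to(W(x,y+k*.001,h+.0003),vel=.02);ctrl.wait(.1)
    d=(np.array(ctrl.observe()["contact_force"])-f0);print(k,d)
    if np.linalg.norm(d[:2])>22: break
yy=y+k*.001
ctrl.move_gripper(1.)
ctrl.line_to(W(x,yy,.15),vel=.2)
for n,p in(("w5",[.53,.10,.36]),("w6",[.50,-.10,.30])):
    ctrl.move_to(p,[180,0,90]);c=ctrl.get_calibration("wrist");im=ctrl.snapshot("wrist");cv2.imwrite(f"pics/{n}.png",im[:,:,::-1]);pickle.dump(c,open(n+".pkl","wb"))
a=cv2.imread("pics/w5.png")[60:320,180:310];b=cv2.imread("pics/w6.png")[0:260,180:310]
cv2.imwrite("pics/w56.png",cv2.resize(np.hstack([a,b]),None,fx=2.3,fy=2.3,interpolation=2))
cv2.imwrite("pics/s5.png",cv2.resize(ctrl.snapshot("scene")[180:260,190:350,::-1],None,fx=4,fy=4,interpolation=2))
print(ctrl.observe()["clock"])
E
```

```text
[ -1.413 -15.385  25.137]
-4 [-1.774 -0.598  3.429]
-3 [-1.681 -1.869  6.667]
-2 [-4.756 -3.695  9.472]
-1 [-3.761 -2.706 13.009]
0 [-6.453 -4.323 16.871]
1 [-7.3   -6.772 21.371]
2 [-7.64  -5.219 23.121]
3 [-9.03  -6.203 28.609]
4 [-9.457 -6.941 31.638]
5 [ 0.418  4.91  -8.332]
42.5833
```

View pics/w56.png

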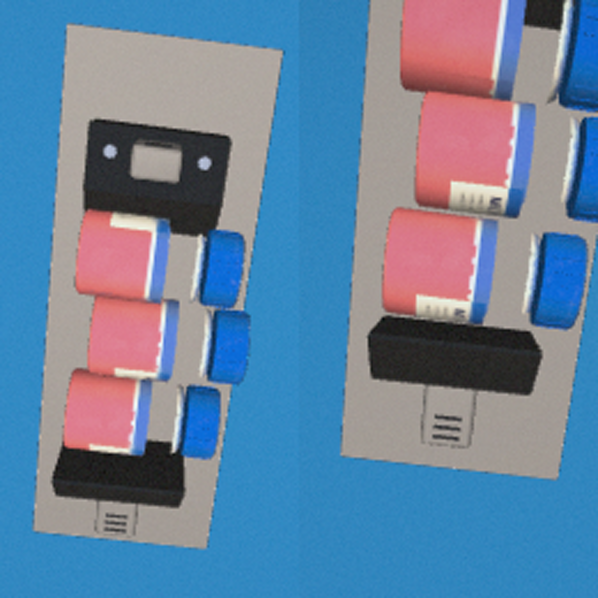

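View pics/s5.png

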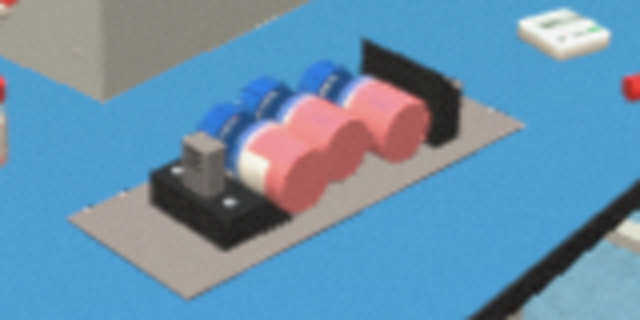

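The right chock has tipped: it stands on its heel, toe up, with its tab lying towards -y (crop (447,415)), so it must be mended. It probably caught the box rim in transit. I'll work out its pose from w6 and check that a tilted regrasp is reachable.

```bash
python3 - <<'E'
from h import *
import pickle
from scipy.spatial.transform import Rotation as Ro
np.set_printoptions(precision=4,suppress=True)
c=pickle.load(open("w6.pkl","rb"))
f=lambda u,v,z:M(onz(c,(180+(u-299)/2.3,v/2.3),z))
print("toe",f(369,346,.074),f(541,352,.074));print("edge",f(372,378,.047),f(538,393,.047))
print("tabend",f(422,442,.031),f(467,447,.031),"tabside",f(426,390,.031),f(474,393,.031))
print("b3",f(387,262,.04),f(588,280,.04), "bot silh",f(460,322,.015))
print(ctrl.observe()["tcp_pos"],ctrl.observe()["joint_pos"])
for base in(90+MY,-90+MY):
  for t in(0,-30,-45,-55):
    r=Ro.from_rotvec(np.radians(t)*np.array([*ex,0]))*Ro.from_euler("xyz",[180,0,base],degrees=True)
    e=r.as_euler("xyz",degrees=True);z=r.apply([0,0,1])
    print(base,t,e,z,[ctrl.solve_ik(list(np.array(W(-.0055,-.19,zz))+z*.019),list(e)) for zz in(.06,.12)])
E
```

```text
toe [-0.0479 -0.1052] [ 0.0395 -0.0981]
edge [-0.0481 -0.1278] [ 0.0443 -0.1256]
tabend [-0.0176 -0.1665] [ 0.0092 -0.1666] tabside [-0.0183 -0.1349] [ 0.0094 -0.1335]
b3 [-0.0456 -0.0652] [ 0.063  -0.0621] bot silh [-0.0031 -0.096 ]
[ 0.5007 -0.099   0.3005] [-18.971    9.6566  91.7574   0.0369  78.5359 -19.0406]
83.3 0 [180.    0.   83.3] [ 0. -0. -1.] [array([-27.5173,  28.1561, 108.2992,  -0.    ,  43.5448, -20.8173]), array([-27.5173,  22.6272, 105.6885,  -0.    ,  51.6843, -20.8173])]
83.3 -30 [180.   30.   83.3] [-0.0583 -0.4966 -0.866 ] [array([ -7.552 ,  32.5392, 110.9837, -44.4929,  45.5098,  33.5632]), array([ -7.552 ,  26.4023, 109.0051, -39.6756,  51.5427,  26.305 ])]
83.3 -45 [180.   45.   83.3] [-0.0825 -0.7023 -0.7071] [None, array([  0.779 ,  32.7718, 109.0589, -54.0016,  60.0635,  45.0032])]
83.3 -55 [180.   55.   83.3] [-0.0956 -0.8136 -0.5736] [None, None]
-96.7 0 [180.    0.  -96.7] [-0.  0. -1.] [array([-27.5173,  28.1561, 108.2992,  -0.    ,  43.5448, 159.1827]), array([-27.5173,  22.6272, 105.6885,  -0.    ,  51.6843, 159.1827])]
-96.7 -30 [180.  -30.  -96.7] [-0.0583 -0.4966 -0.866 ] [array([  -7.552 ,   32.5392,  110.9837,  -44.4929,   45.5098, -146.4368]), array([  -7.552 ,   26.4023,  109.0051,  -39.6756,   51.5427, -153.695 ])]
-96.7 -45 [180.  -45.  -96.7] [-0.0825 -0.7023 -0.7071] [None, array([   0.779 ,   32.7718,  109.0589,  -54.0016,   60.0635, -134.9968])]
-96.7 -55 [180.  -55.  -96.7] [-0.0956 -0.8136 -0.5736] [None, None]
```

The geometry fits a chock standing on its heel with its underside plane at ym ≈ -0.097. I'll grip the tab with the tool tilted, pull the chock back, rotate it about 52° about its heel edge, and let it settle flat.

```bash
python3 - <<'E'
from h import *
import pickle
from scipy.spatial.transform import Rotation as Ro
np.set_printoptions(precision=4,suppress=True)
ax=np.array([*ex,0])
def ori(t): return Ro.from_rotvec(np.radians(t)*ax)*Ro.from_euler("xyz",[180,0,90+MY],degrees=True)
E=lambda r:list(r.as_euler("xyz",degrees=True))
x=-.0045;t0,t1=18,-34
r0,r1=ori(t0),ori(t1);z0,z1=r0.apply([0,0,1]),r1.apply([0,0,1])
g=np.array(W(x,-.147,.029));p0=g+z0*.017;print(z0,p0)
piv=np.array(W(x,-.097,.004));new=np.array(W(x,-.160,.007))
rot=r1*r0.inv();p1=new+rot.apply(p0-piv)
mid=Ro.from_rotvec(np.radians(-8)*ax)*Ro.from_euler("xyz",[180,0,90+MY],degrees=True)
ik=[ctrl.solve_ik(list(p),E(r)) for p,r in((p0,r0),(p0-z0*.08,r0),(p1+[0,0,.05],r1),(p1,r1),(p1-z1*.07,r1))]
print([None if q is None else q.round(0) for q in ik],M(p1),p1)
if any(q is None for q in ik): raise SystemExit
ctrl.move_to(list(p0-z0*.08),E(r0));ctrl.line_to(list(p0),vel=.12)
print(ctrl.observe()["contact_force"])
ctrl.move_gripper(0.);o=ctrl.observe();print(o["width"],o["grasp_force"])
up=p0+np.array([*(-.04*ey),.06]);ctrl.line_to(list(up),vel=.15)
ctrl.move_to(list(p1+[0,0,.05]),E(r1));ctrl.line_to(list(p1),vel=.1)
print(ctrl.observe()["contact_force"])
ctrl.move_gripper(1.);ctrl.wait(.3)
ctrl.line_to(list(p1-z1*.09),vel=.2)
ctrl.move_to([.50,-.08,.30],[180,0,90]);c=ctrl.get_calibration("wrist");im=ctrl.snapshot("wrist");cv2.imwrite("pics/w7.png",im[:,:,::-1]);pickle.dump(c,open("w7.pkl","wb"))
cv2.imwrite("pics/w7c.png",cv2.resize(np.hstack([im[0:260,160:330],im[0:1,0:1].repeat(260,0)]),None,fx=2.3,fy=2.3,interpolation=2)[:,:,::-1])
print(ctrl.observe()["clock"])
E
```

```text
[ 0.0361  0.3069 -0.9511] [ 0.487  -0.1248  0.0128]
[array([-34.,  34., 107.,  21.,  50., -43.]), array([-37.,  27., 103.,  18.,  60., -40.]), array([ -3.,  29., 109., -44.,  54.,  34.]), array([ -3.,  34., 110., -47.,  49.,  40.]), array([  2.,  28., 107., -41.,  57.,  35.])] [-0.0045 -0.1806] [ 0.4825 -0.1633  0.0477]
[0.6101 0.1161 0.3171]
0.3334627433652796 59.53110158443451
[ 0.2325  0.5441 -3.8169]
49.725
```

View pics/w7c.png

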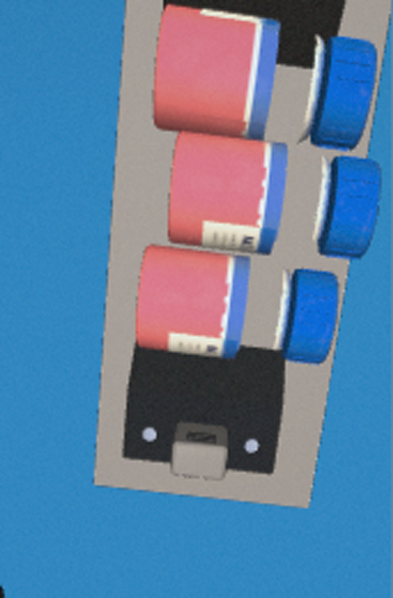

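The right chock is now upright and square (dots at (149,435) and (251,446)), short of the right bottle. I'll grip the tab and slide it home.

```bash
python3 - <<'E'
from h import *
import pickle
np.set_printoptions(precision=4,suppress=True)
c=pickle.load(open("w7.pkl","rb"))
f=lambda u,v,z:M(onz(c,(160+u/2.3,v/2.3),z))
a,b=f(149,435,.034),f(251,446,.034);t=f(199,460,.074);g=(a+b)/2
b3a,b3b=f(140,300,.04),f(338,316,.04);print(a,b,t,g,b3a,b3b)
x,y=g[0],(g[1]+t[1])/2;h=.0405;R=[180,0,90+MY]
ctrl.move_to(W(x,y,.13),R);ctrl.line_to(W(x,y,h),vel=.15)
ctrl.move_gripper(0.);f0=np.array(ctrl.observe()["contact_force"]);print(f0)
for yy in(-.137,-.134,-.131,-.129,-.127,-.125):
    if yy<y+.001: continue
    ctrl.line_to(W(x,yy,h),vel=.03);d=np.array(ctrl.observe()["contact_force"])-f0;print(yy,d)
    if np.linalg.norm(d)>25:break
ctrl.move_gripper(1.);ctrl.line_to(W(x,yy,.14),vel=.2)
ctrl.move_to([.50,-.08,.30],[180,0,90]);c=ctrl.get_calibration("wrist");im=ctrl.snapshot("wrist");pickle.dump(c,open("w8.pkl","wb"))
s=ctrl.snapshot("scene")[170:270,190:350]
A=cv2.resize(im[0:260,170:330],None,fx=2.2,fy=2.2,interpolation=2);B=cv2.resize(s,None,fx=2.7,fy=2.7,interpolation=2)
C=np.zeros((A.shape[0],A.shape[1]+B.shape[1],3),np.uint8);C[:,:A.shape[1]]=A;C[:B.shape[0],A.shape[1]:]=B
cv2.imwrite("pics/w8c.png",C[:,:,::-1]);print(ctrl.observe()["clock"])
E
```

```text
[-0.0346 -0.1436] [ 0.0253 -0.1434] [-0.0043 -0.142 ] [-0.0046 -0.1435] [-0.0456 -0.0662] [ 0.0624 -0.0623]
[0.403  0.7767 5.6426]
-0.137 [-0.6583 -3.8063  0.3285]
-0.134 [-0.247  -4.7318  0.5546]
-0.131 [-0.4372 -5.2525  0.0775]
-0.129 [ 0.3453 -5.1627 -1.0052]
-0.127 [ 0.3059 -7.1756  0.4259]
-0.125 [-1.1924 -8.7498 -0.5963]
55.3917
```

View pics/w8c.png

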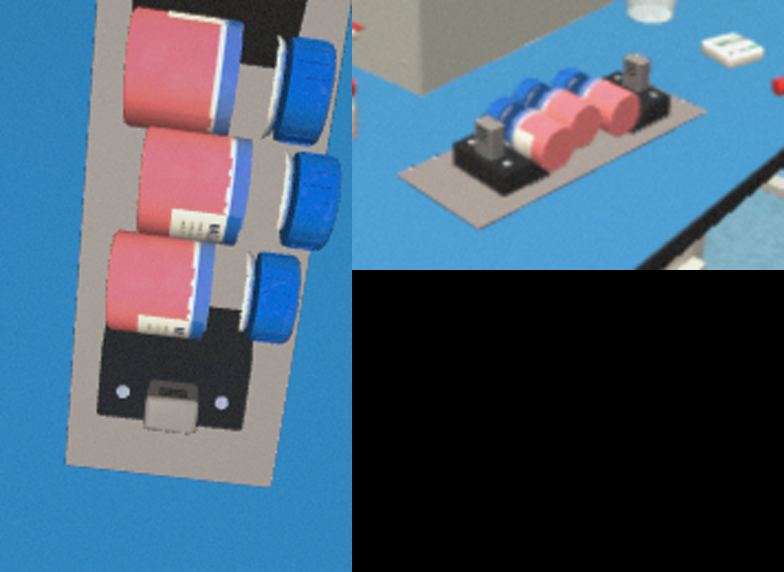

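The right chock is upright and in full contact. The push force rose from about 5 N to 9 N over the last steps. By tool positions, the distance between the chocks is no more than the 246.8 mm a tight row needs, so the row is closed. Handing in.

```bash
python3 -c "
from plant import ctrl
print(ctrl.hand_in())"
```

```text
the job is handed in; nothing more can be done
None
```

I handed the job in at about 55 s: the three bottles lie touching in a straight row on the mat with a wedge against each end bottle; the right wedge tipped over on the first try and I stood it up and pushed it home before handing in, and no verdict came back.

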